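# Clip the source cartridges home with the treadle press

## Task

Lay each steel cartridge along the spring clip of its own size on the black carriage, small in the narrow clip and large in the wide one, push the carriage all the way under the press's ram, and only then press the treadle right down to its stop so that the ram snaps both cartridges home in their clips. Let the treadle spring back up and leave the carriage in the press. Do not shift or knock over any of the other things on the bench.

Things in the scene. Friction and masses are not known exactly. Their poses are not given: they have to be found in the camera images.
- press: White and grey treadle press fixed to the bench. Origin on the bench under the middle of its portal; z up, y the way the carriage slides home, x away from the robot. Carriage with clips on the -y side, treadle on the +y side. Base plates 12 mm high: x -65..65 mm for y = -190..60 mm, x -40..40 mm for y = 60..250 mm.
- portal (a point): Middle of the top of the press's white portal, 142 mm above the bench: a beam 194 mm wide in the press's x, 60 mm deep in y, on two posts 24 mm thick at x = -85 and +85 mm; the carriage passes beneath. A round boss and the ram's rod stand on top, up to 194 mm above the bench.
- ram_blades (a point): Bottom height of the ram's blades, on the portal's middle axis (about 66 to 79 mm above the bench when up). The ram hangs under the portal, linked to the treadle; up, it clears laid cartridges; a full treadle stroke lowers it 23 mm, pushing on the middle 28 mm of both cartridges at once.
- carriage (a joint): Travel of the black carriage in m along the press's +y: 0 fully out (loading), 0.120 home against its stop under the ram; starts 0 to 0.02. Dry friction of about 2 N holds it where it is left. Its deck is 24 mm above the bench, 120 mm (x) by 100 mm (y).
- push_face (a point): Middle of the outer (-y) face of the carriage's upright push plate, 50 mm wide in x, 8 mm thick, standing 18 to 64 mm above the bench (this point at 44 mm); 99 mm to -y of the clips' middles. Axes as the press's. Moves with the carriage; push it along the press's +y.
- clip_small (a point): Middle of the narrow clip (nearer the robot), 40 mm above the bench; axes as the press's; moves with the carriage. Slippery sprung jaw rods, 6 mm thick, along y at x = -8 and +8 mm, only from 17 to 29 mm either side of the middle, so the middle 34 mm is open to the deck for fingers. Its cartridge, laid along y, rests with its centre 6 mm above this point; snapped home, 7 mm below it.
- clip_large (a point): Middle of the wide clip, 60 mm further from the robot than the narrow one, 48 mm above the bench; alike, but jaw rods at x = -12 and +12 mm. Its cartridge rests with its centre 9 mm above this point; home, 10 mm below it. For both clips: the end caps go beyond the jaws' ends (4 mm of play either way along y), flats level; lay them lightly, as some 5 N snaps them in.
- small_center (a point): Centre of the small steel cartridge: round body 14 mm in diameter along its own x, 66 mm between square end caps 18 x 18 mm and 8 mm thick; 82 mm long in all; about 40 g. Lies on the bench on the flats of its caps, centre 9 mm up; z up. Symmetric end for end.
- large_center (a point): Centre of the large steel cartridge: round body 24 mm in diameter along its own x, 66 mm between square end caps 28 x 28 mm and 8 mm thick; 82 mm long in all; about 80 g. Lies on the bench on the flats of its caps, centre 14 mm up; z up. Symmetric end for end.
- treadle (a joint): Angle of the treadle in rad: 0 up (rest, sloping up 17 degrees away from the portal), 0.30 down at its stop (level). Sprung: comes back by itself. Pressing at the pad takes about 3 N at first, at most about 15 N with two cartridges under the ram.
- treadle_pad (a point): Middle of the top of the black rubber pad (50 x 60 mm) on the aluminium treadle plate (56 mm wide, 150 mm long), hinged along the press's x at y = 70 mm, 35 mm above the bench. The pad's middle is 115 mm from the hinge, about 76 mm above the bench when up, 42 mm when the treadle is at its stop. Press straight down.
- jar: Bystander: small glass jar, 44 mm across, 55 mm tall, stands on the bench; origin at its foot.
- union: Bystander: upright turned brass fitting, 38 mm across, 44 mm tall; origin at its foot.
- wrench: Bystander: wrench lying on the bench along its own x, 130 mm long; origin under its middle.
- amber: Bystander: amber bottle, 56 mm across, 140 mm tall, stands behind the carriage; origin at its foot.
- squat: Bystander: white jar, 54 mm across, 85 mm tall, stands behind the treadle; origin at its foot.
- vial0: Bystander: glass vial, 22 mm across, 40 mm tall, stands on the robot's side of the treadle; origin at its foot.
- vial1: Bystander: glass vial, 22 mm across, 40 mm tall, stands on the robot's side of the carriage; origin at its foot.
- cart_small: The small cartridge's body; origin at its underside's middle, axes as point small_center.
- cart_large: The large cartridge's body; origin at its underside's middle, axes as point large_center.
Things that resemble listed ones, but are neither listed nor needed, are in the scene too. What is shaped like the cart_large but orange is not meant. What is shaped like the cart_small but blue is not meant.

How it is judged:
On the way, in this order (a step that is already met when the one before it is completed fails the run):
1. both cartridges lie on top of their own clips, not yet snapped in, and the carriage is home under the ram (x of small_center in the frame of clip_small between -0.004 and 0.004 m and y of small_center in the frame of clip_small between -0.008 and 0.008 m and z of small_center in the frame of clip_small between 0.003 and 0.01 m and angle between the x axis of small_center and the y axis of clip_small, either way round below 0.12 rad and x of large_center in the frame of clip_large between -0.004 and 0.004 m and y of large_center in the frame of clip_large between -0.008 and 0.008 m and z of large_center in the frame of clip_large between 0.005 and 0.013 m and angle between the x axis of large_center and the y axis of clip_large, either way round below 0.12 rad and value of joint carriage above 0.115 m), for 0.1 s.
2. the treadle is pressed down to its stop with the carriage home (value of joint treadle above 0.285 rad and value of joint carriage above 0.115 m), for 0.2 s.
At the end, for the whole second after the job is handed in: Both cartridges are snapped home in their own clips (small 4 to 11 mm, large 6 to 14 mm below the clip points; within 4 mm across, 8 mm along, 0.12 rad), at rest; the carriage is home (over 115 mm) and the treadle is back up (below 0.03 rad) (x of small_center in the frame of clip_small between -0.004 and 0.004 m and y of small_center in the frame of clip_small between -0.008 and 0.008 m and z of small_center in the frame of clip_small between -0.011 and -0.004 m and angle between the x axis of small_center and the y axis of clip_small, either way round below 0.12 rad and x of large_center in the frame of clip_large between -0.004 and 0.004 m and y of large_center in the frame of clip_large between -0.008 and 0.008 m and z of large_center in the frame of clip_large between -0.014 and -0.006 m and angle between the x axis of large_center and the y axis of clip_large, either way round below 0.12 rad and value of joint carriage above 0.115 m and value of joint treadle below 0.03 rad and linear speed of each of cart_small, cart_large below 0.02 m/s); the robot touches nothing.
It fails at once if the treadle is pressed while the carriage is not home (value of joint treadle above 0.1 rad and value of joint carriage below 0.11 m).
It fails at once if a bystander (jar, union, wrench, amber or white bottle, vial) is shifted more than 30 mm or tipped over (distance of any of jar, union, wrench, amber, squat, vial0, vial1 from where it was at the start of the episode above 0.03 m or angle between any of jar, union, amber, squat, vial0, vial1's own z axis and vertical above 0.6 rad).
It also fails if it takes over 72 s, if anything falls off the work surface, if the arm or the gripper's body presses on something with over 40 N, if the wrist force passes 120 N, or if a joint passes its speed limit or range.

## Robot

A 7-joint arm with a two-finger parallel gripper is mounted at the origin on the work surface. World frame = base frame: x ahead of the robot, y to its left, z up, the work surface at z = 0. Lengths are in m, angles in rad, forces in N, time in s.
With the tool pointing down it reaches from about 0.4 to 0.9 m from the base axis. Payload 5.5 kg.
Tool frame: the origin (TCP) lies at the very end of the fingers, on their centre line; the grasp point (between the pads) lies 19 mm behind it (env.grip_depth is the distance from the TCP to the grasp point, in m); z points along the fingers, y is the line along which they close (so a half turn about z gives the same grasp; the last joint's range is limited). The gripper opens to 85 mm and grips with 20 to 120 N. Pads are 22 mm wide; open, the fingers measure 114 mm over their backs; the gripper's body (76 mm by 85 mm) begins 54 mm behind the grasp point. The pads swing forward as they close: fully open they stand 13 mm farther back than shut.
Start: joints at [-0.845, 0.501, -0.427, 1.55, 0.221, 1.138, -0.21], TCP at [0.29, 0.582, 0.231] pointing down, gripper open.
Joint ranges: [-2.88, 2.88], [-0.31, 2.03], [-1.54, 1.56], [0.2, 2.42], [-1.41, 4.55], [0.19, 2.02], [-2.57, 2.57]. Speed limits (rad/s): [2.57, 2.57, 3.14, 3.14, 3.14, 3.14, 3.14].

## Interface

Orientations are given as a unit quaternion [x, y, z, w].
In Python, from plant import sense, vision, env, models gives the robot as it stands.
- The arm moves only by the tool servo_tool, never from a script. Its argument "motion" is a list of rows, each a list of 7 numbers: the shift along the tool's x, y, z in mm, then the turn, a rotation vector about the tool's x, y, z in rad, then the opening, from -1 (shut) to 1 (fully open). In form: [[dx, dy, dz, rx, ry, rz, claw], ...]. A call has 1 to 10 rows; each row shifts and turns the commanded pose from where the row before left it, along the tool's axes as they then stand; what a row does not reach is not made up. A row lasts 1/10 s, in which the tool goes at most 50 mm and 8.59 degrees, less where a joint would pass 70% of its speed; a pose out of reach is approached as far as the arm can. A call with a gripper value outside its range is refused whole. The fingers move at their own pace and stop on an object; the grip force is fixed at half the most. Time passes only in rows, so rows that do not move let the fingers close. It gives the time, the measured TCP pose, the force, the opening and the grip force at its end, in the units of the state.
- sense(): the state, without advancing time (a new reading comes with each control period).
- vision.grab_frame(name): name is "scene" or "side" or "wrist"; returns a dict with "pixels" (400x640x3 uint8, red, green, blue), "camera_matrix" (3x3 intrinsics, pixels), "xyz" and "attitude" of the camera in the world; the wrist camera has in their place "hand_eye" (4x4, takes a point from camera to tool coordinates, whose origin is the TCP and whose axes are the flange's). Camera axes: x right, y down, z forward; pixel columns grow to the right and rows downward; lengths in m; the calibration is good to about 2 mm. A picture is of the moment at which its call begins: read the wrist's pose just before it. There is no depth.
- env.job_done(): hands the job in; it is judged then, once.
Trained networks look in a picture, given as the dict that the camera call returned (one of the last four; its "shot" number tells which), for a name from the list of things; names that differ only in an ending like _2 or _b are one class to them, and where a whole thing is asked for, a point or a joint stands for the part that bears it (a point fixed in the world has none). Each returns a list of dicts, best first, with "score" (0 to 1); they miss things now and then, are a little off and sometimes report something else, mostly with a low value. They report only what shows in the picture. A call takes as long as a camera call. They do not tell look-alikes from the thing itself.
- models.find_in(picture, name): "xyz" ([x, y, z] in m, in world coordinates, good to about 4 mm: the middle of the surface that is visible of it).
- models.masks_of(picture, name): "region" (400x640 bool, what is visible of it).
The state is a dict: "time_s": time; "qpos": joint angles; "joint_velocities": joint speeds; "effort": joint torques, N m; "ee_pos": TCP position; "orientation": TCP orientation; "ft_force": force on the tool from outside, world axes, zero at the start; "wrist_torque": the same for the moment, N m; "opening": finger opening in m; "gripper_force": force on a finger pad.
Only numpy, scipy, OpenCV 4.12 (cv2) and the standard library are available. Lean on these libraries where they do the work, as an engineer would, in place of code of your own. Each camera call takes 0.05 s, during which the arm holds its last target. There are 200 camera calls.

## Working session

There is one attempt and no reset: what is moved stays moved. The work goes in short steps, Python scripts to look and compute and a tool call to move; the robot and the scene stay as the last step left them, time stands still between calls to the robot, and variables do not carry over. Pictures are saved under pics/ and viewed, at most 10 in all, crops included, and the job is handed in when it is done.

Besides the shell and the picture viewer there is one more tool, called as name(argument=value, ...) on one line, values as JSON. servo_tool: Moves the arm, as the interface text tells. Its arguments: {"type":"object","properties":{"motion":{"type":"array"}},"required":["motion"]}

```bash
ls; mkdir -p pics; cat > h.py <<'E'
from plant import sense, vision, env, models
import numpy as np, cv2
from scipy.spatial.transform import Rotation as R
def grab(n):
    s=sense(); p=vision.grab_frame(n)
    if "hand_eye" in p:
        T=np.eye(4);T[:3,:3]=R.from_quat(s["orientation"]).as_matrix();T[:3,3]=s["ee_pos"]
        C=T@np.array(p["hand_eye"]); p["C"]=C
    else:
        C=np.eye(4);a=np.array(p["attitude"]);C[:3,:3]=a if a.shape==(3,3) else R.from_quat(a).as_matrix();C[:3,3]=p["xyz"];p["C"]=C
    return p
def ray(p,u,v,z):
    d=p["C"][:3,:3]@np.linalg.solve(p["camera_matrix"],[u,v,1.]);o=p["C"][:3,3]
    return o+d*(z-o[2])/d[2]
def proj(p,X):
    c=np.linalg.inv(p["C"])@np.append(X,1);q=np.array(p["camera_matrix"])@c[:3];return q[:2]/q[2]
def save(p,n,crop=None,sc=1):
    im=p["pixels"][:,:,::-1]
    if crop: im=im[crop[1]:crop[3],crop[0]:crop[2]]
    cv2.imwrite("pics/"+n,cv2.resize(im,None,fx=sc,fy=sc,interpolation=cv2.INTER_CUBIC))
E
python3 - <<'E'
from h import *
np.set_printoptions(precision=4,suppress=True)
s=sense();print(s["time_s"],s["ee_pos"],s["orientation"],s["opening"])
ps=[grab("scene"),grab("side")]
for p,n in zip(ps,["scene","side"]):
    save(p,n+"0.png"); print(n,p["C"][:3,3])
    for k in ["portal","carriage","push_face","clip_small","clip_large","small_center","large_center","treadle_pad","jar","union","wrench","amber","squat","vial0","cart_small","cart_large","ram_blades"]:
        print(k,[(np.round(d["xyz"],3).tolist(),round(d["score"],2),proj(p,d["xyz"]).astype(int).tolist()) for d in models.find_in(p,k)[:4]])
print(sense()["time_s"])
E
```

```text
pics
0.0 [0.2899 0.581  0.2302] [ 0.2293  0.9733 -0.0009 -0.0003] 0.08542049515697442
scene [ 1.167  -0.8426  0.9672]
portal [([0.63, -0.041, 0.032], 0.83, [329, 254])]
carriage [([0.62, -0.139, 0.025], 0.64, [303, 277])]
push_face []
clip_small [([0.611, -0.142, 0.021], 0.85, [300, 277]), ([0.628, -0.04, 0.033], 0.3, [329, 254])]
clip_large [([0.614, -0.14, 0.022], 0.82, [301, 277])]
small_center [([0.418, -0.205, 0.013], 0.69, [226, 262]), ([0.36, -0.283, 0.016], 0.59, [187, 269])]
large_center [([0.387, 0.304, 0.02], 0.58, [329, 165]), ([0.417, 0.193, 0.022], 0.53, [316, 185])]
treadle_pad [([0.642, 0.137, 0.072], 0.67, [370, 209]), ([0.614, -0.139, 0.022], 0.51, [302, 277])]
jar [([0.618, -0.141, 0.024], 0.74, [302, 277]), ([0.488, -0.347, 0.042], 0.56, [203, 300])]
union [([0.418, -0.204, 0.013], 0.68, [226, 261]), ([0.503, 0.348, 0.024], 0.6, [367, 170])]
wrench []
amber [([0.743, -0.122, 0.072], 0.92, [350, 281])]
squat [([0.758, 0.144, 0.056], 0.7, [409, 228]), ([0.416, -0.201, 0.016], 0.68, [226, 260])]
vial0 [([0.53, -0.133, 0.037], 0.47, [277, 257])]
cart_small [([0.418, -
[... 904 characters left out ...]
 [298, 185])]
jar [([0.465, -0.344, 0.049], 0.57, [413, 354])]
union [([0.494, 0.347, 0.026], 0.61, [203, 187])]
wrench []
amber [([0.718, -0.119, 0.076], 0.92, [403, 218]), ([0.605, -0.14, 0.025], 0.57, [375, 264])]
squat [([0.737, 0.147, 0.06], 0.67, [324, 172]), ([0.615, -0.04, 0.034], 0.22, [345, 236])]
vial0 [([0.52, -0.132, 0.032], 0.76, [345, 280]), ([0.553, 0.115, 0.031], 0.57, [279, 218]), ([0.446, -0.002, 0.004], 0.54, [277, 274])]
cart_small [([0.41, -0.2, 0.015], 0.89, [331, 335]), ([0.356, -0.277, 0.015], 0.83, [341, 379])]
cart_large [([0.372, 0.309, 0.019], 0.75, [169, 217]), ([0.411, 0.195, 0.023], 0.73, [210, 231])]
ram_blades [([0.618, -0.034, 0.096], 0.86, [345, 213])]
1.8
```

View images.

View pics/scene0.png

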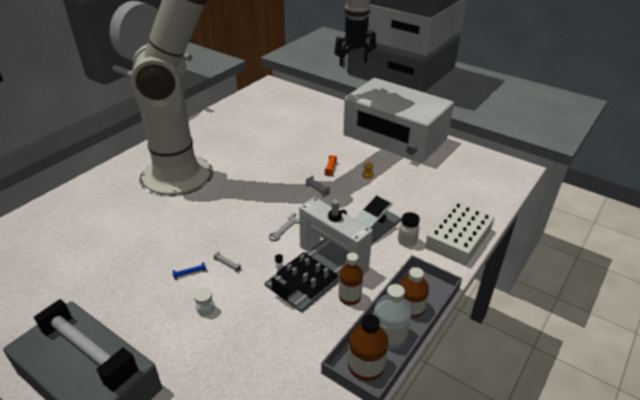

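View pics/side0.png

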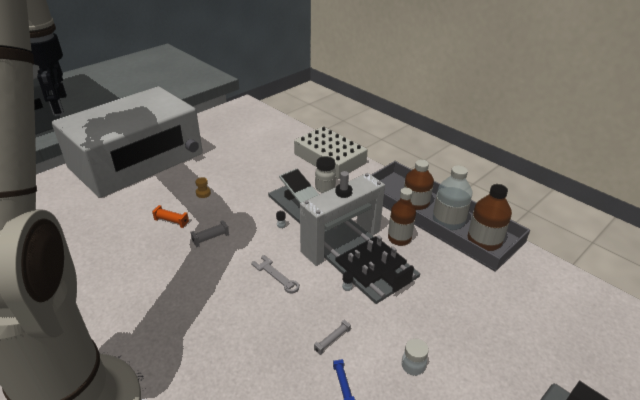

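```bash
cat >> h.py <<'E'
def axis(p,mask,z):
    vs,us=np.nonzero(mask);P=np.array([ray(p,u,v,z)[:2] for u,v in zip(us,vs)])
    c,wh,a=cv2.minAreaRect(P.astype(np.float32)*1000)
    w,V=np.linalg.eigh(np.cov(P.T));d=V[:,1]
    return np.array(c)/1000,P.mean(0),np.degrees(np.arctan2(d[1],d[0]))%180,np.array(wh)
def togo(target,yaw=None):
    """shift in tool axes (mm) to target TCP, and turn about tool z so that tool y axis lies along world angle yaw (mod 180)"""
    s=sense();M=R.from_quat(s["orientation"]).as_matrix()
    d=M.T@(np.array(target)-s["ee_pos"])*1000
    r=None
    if yaw is not None:
        cur=np.degrees(np.arctan2(M[1,1],M[0,1]));e=(yaw-cur+90)%180-90;r=-np.radians(e)
    tilt=M.T@np.cross(M[:,2],[0,0,-1])
    print("pos",np.round(s["ee_pos"],4),"dxyz",np.round(d,1),"rz",r,"tilt fix",np.round(tilt,4),"q",np.round(s["qpos"],2),"t",s["time_s"])
E
python3 - <<'E'
from h import *
np.set_printoptions(precision=4,suppress=True)
ps=[grab("scene"),grab("side")]
ims=[]
for p in ps:
    for k,z in [("cart_small",.012),("cart_large",.018)]:
        for d in models.masks_of(p,k)[:3]:
            m=d["region"];vs,us=np.nonzero(m)
            print(k,round(d["score"],2),us.mean().round(),vs.mean().round(),m.sum(),p["pixels"][m].mean(0).round(),axis(p,m,z))
for p,cs in zip(ps,[[(226,261),(317,186)],[(331,336),(208,232)]]):
    for u,v in cs: ims.append(cv2.resize(p["pixels"][v-30:v+30,u-40:u+40,::-1],(400,300),interpolation=cv2.INTER_CUBIC))
cv2.imwrite("pics/crop.png",np.vstack([np.hstack(ims[:2]),np.hstack(ims[2:])]))
togo([0.411,0.195,0.30])
E
```

```text
cart_small 0.58 302.0 277.0 1917 [29. 29. 29.] (array([ 0.6065, -0.1396]), array([ 0.6076, -0.1309]), np.float64(69.88010620909786), array([155.2835, 130.5305]))
cart_small 0.49 189.0 270.0 240 [ 54.  69. 118.] (array([ 0.3613, -0.282 ]), array([ 0.3626, -0.2817]), np.float64(58.0104243523906), array([86.0099, 35.6415]))
cart_small 0.46 227.0 262.0 188 [114. 111. 109.] (array([ 0.4166, -0.2013]), array([ 0.4184, -0.2024]), np.float64(179.5148188906248), array([25.852, 94.063]))
cart_large 0.66 330.0 165.0 133 [150.  67.  18.] (array([0.3839, 0.3127]), array([0.3838, 0.3116]), np.float64(115.48135161278836), array([ 25.5557, 106.1443]))
cart_large 0.47 368.0 171.0 161 [93. 70. 35.] (array([0.4977, 0.3582]), array([0.4995, 0.3564]), np.float64(119.4199237734667), array([34.8417, 95.7534]))
cart_small 0.94 331.0 337.0 399 [115. 111. 110.] (array([ 0.4104, -0.1999]), array([ 0.4086, -0.2005]), np.float64(0.5597645777375249), array([92.0135, 26.3465]))
cart_small 0.85 343.0 379.0 362 [ 47.  63. 125.] (array([ 0.3589, -0.2768]), array([ 0.3591, -0.2766]), np.float64(58.93904529777035), array([80.1815, 19.6095]))
cart_large 0.82 170.0 216.0 435 [143.  72.  35.] (array([0.3781, 0.3168]), array([0.3778, 0.3156]), np.float64(110.55500240321724), array([ 52.2097, 107.1061]))
cart_large 0.74 376.0 264.0 2410 [39. 38. 37.] (array([ 0.6151, -0.1418]), array([ 0.6139, -0.1342]), np.float64(93.100061648332), array([153.6033, 133.452 ]))
cart_large 0.66 210.0 233.0 439 [72. 70. 69.] (array([0.4117, 0.199 ]), array([0.4118, 0.1974]), np.float64(171.86048172660205), array([57.4193, 89.8385]))
pos [0.2902 0.5816 0.2313] dxyz [-280.7 -292.   -68.7] rz None tilt fix [ 0. -0.  0.] q [-0.84  0.5  -0.43  1.55  0.22  1.14 -0.21] t 2.1
```

View pics/crop.png

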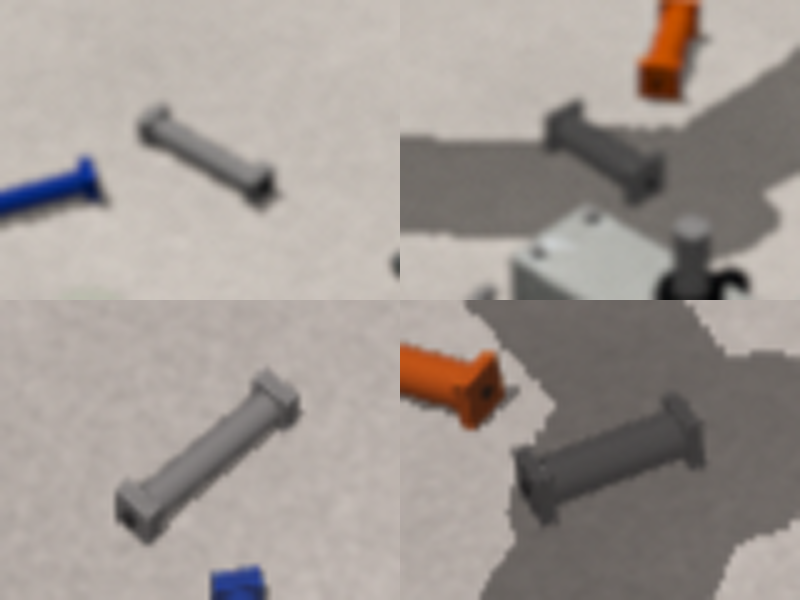

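servo_tool(motion=[[-31, -32, -8, 0, 0, 0, 1], [-31, -32, -8, 0, 0, 0, 1], [-31, -32, -8, 0, 0, 0, 1], [-31, -32, -8, 0, 0, 0, 1], [-31, -32, -8, 0, 0, 0, 1], [-31, -32, -8, 0, 0, 0, 1], [-31, -32, -8, 0, 0, 0, 1], [-31, -32, -8, 0, 0, 0, 1], [-32, -35, -5, 0, 0, 0, 1], [0, 0, 0, 0, 0, 0, 1]])

```text
time_s: 3.1
ee_pos: [0.4134, 0.1895, 0.3012]
orientation: [0.234, 0.972, -0.001, 0.001]
ft_force: [0.4, -0.1, 1.0]
opening: 0.0857
gripper_force: 0.0
```

servo_tool(motion=[[0, 0, 0, 0, 0, -0.14, 1], [0, 0, 0, 0, 0, -0.14, 1], [0, 0, 0, 0, 0, -0.04, 1], [0, 0, 0, 0, 0, 0, 1]])

```text
time_s: 3.5
ee_pos: [0.4106, 0.1967, 0.3004]
orientation: [0.071, 0.997, 0.0, 0.0]
ft_force: [-0.5, -0.1, 0.1]
opening: 0.0855
gripper_force: 0.0
```

```bash
python3 - <<'E'
from h import *
np.set_printoptions(precision=4,suppress=True)
p=grab("wrist");save(p,"w1.png")
for d in models.masks_of(p,"cart_large")[:3]:
    m=d["region"];vs,us=np.nonzero(m)
    print(round(d["score"],2),us.mean().round(),vs.mean().round(),m.sum(),p["pixels"][m].mean(0).round(),axis(p,m,.02))
print(p["C"])
togo([0.411,0.197,0.1],82)
E
```

```text
0.98 403.0 119.0 1260 [133.  79.  45.] (array([0.38  , 0.3203]), array([0.3793, 0.3211]), np.float64(114.419286718234), array([32.5187, 86.4384]))
[[ 0.1406  0.9432  0.3009  0.3343]
 [ 0.9901 -0.1342 -0.0418  0.2077]
 [ 0.001   0.3038 -0.9527  0.4436]
 [ 0.      0.      0.      1.    ]]
pos [0.4107 0.1966 0.3003] dxyz [ -0.3   0.5 200.3] rz -0.0041160511380734155 tilt fix [0.0001 0.     0.    ] q [-0.24  0.06 -0.28  1.93  0.02  1.15  0.9 ] t 3.6
```

View pics/w1.png

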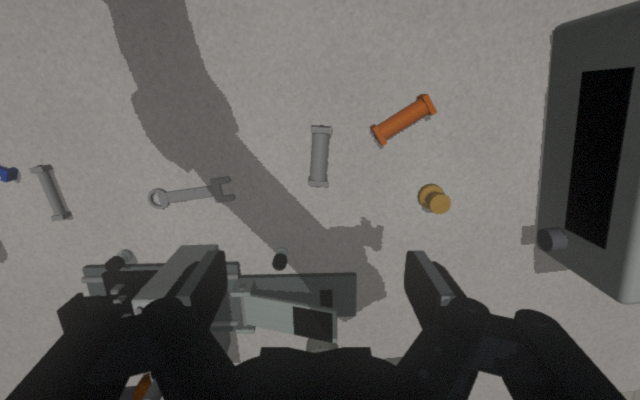

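```bash
python3 - <<'E'
from h import *
np.set_printoptions(precision=4,suppress=True)
p=grab("wrist")
a,b=ray(p,321,126,.024),ray(p,317.5,186.5,.024);d=a-b
print(a,b,(a+b)/2,np.linalg.norm(d),np.degrees(np.arctan2(d[1],d[0])))
a,b=ray(p,240,275,.012),ray(p,356,273,.012);d=b-a
print(a,b,np.linalg.norm(d),np.degrees(np.arctan2(d[1],d[0])))
g=cv2.cvtColor(p["pixels"],cv2.COLOR_RGB2GRAY)
for l in cv2.createLineSegmentDetector().detect(g)[0][:,0]:
    if np.hypot(l[2]-l[0],l[3]-l[1])>30 and (115<min(l[1],l[3]) and 300<l[0]<340 or 255<l[1]<345 and 80<l[0]<360): 
        A,B=ray(p,l[0],l[1],.012),ray(p,l[2],l[3],.012);d=B-A
        print(l.round(1),A[:2],B[:2],np.degrees(np.arctan2(d[1],d[0]))%180)
E
```

```text
[0.3727 0.2104 0.024 ] [0.4556 0.1939 0.024 ] [0.4141 0.2021 0.024 ] 0.08451578332951856 168.77847168624066
[0.5882 0.0492 0.012 ] [0.6112 0.2345 0.012 ] 0.186752847354581 82.93159807737237
[338.1 347.1 368.1 346.4] [0.7547 0.1882] [0.7606 0.2406] 83.59287472712123
[241.8 274.3 354.4 271.6] [0.5875 0.0524] [0.6083 0.2322] 83.39736518614234
[208.9 329.7 234.6 365.8] [ 0.686  -0.0268] [ 0.7698 -0.0007] 17.36162480457161
[125.6 263.8 164.4 262.4] [ 0.5423 -0.1264] [ 0.5487 -0.0647] 84.02517804451519
[294.3 306.3 330.7 312.9] [0.6598 0.1259] [0.6815 0.1845] 69.65767811514596
[157.  270.9 130.2 301.3] [ 0.5619 -0.0808] [ 0.6113 -0.142 ] 128.86279668123646
[356.3 274.4 355.8 314.4] [0.6138 0.2347] [0.6906 0.226 ] 173.51664648022924
[329.  139.3 326.7 183.1] [0.3934 0.219 ] [0.4558 0.2075] 169.6141970678176
[308.  180.8 311.4 139.3] [0.4486 0.181 ] [0.39   0.1946] 166.8902530700932
[164.3 295.9 185.8 267. ] [ 0.6091 -0.0829] [ 0.5616 -0.0333] 133.71640971277682
[334.6 309.1 249.7 295.1] [0.6749 0.192 ] [0.6277 0.0568] 70.7353153011086
[119.3 270.9 155.7 269.9] [ 0.5534 -0.1406] [ 0.5598 -0.0824] 83.71781774267804
[235.8 330.6 239.9 360.5] [0.6944 0.0185] [0.7594 0.0114] 173.76638097386677
[225.9 291.4 208.5 328.3] [0.6151 0.0197] [ 0.683  -0.0268] 145.6111206552476
[160.6 266.  124.3 267.1] [ 0.5541 -0.0725] [ 0.5478 -0.1303] 83.8034166424471
[198.  263.1 174.8 295.9] [ 0.5575 -0.0121] [ 0.6116 -0.0658] 135.22355842960346
[296.9 276.5 239.4 277.9] [0.6041 0.1394] [0.5934 0.047 ] 83.36960871696144
[256.9 288.8 286.9 290.7] [0.6176 0.071 ] [0.628 0.119] 77.72190391687099
[189.7 295.  216.7 251.8] [ 0.6135 -0.041 ] [0.5422 0.0221] 138.4714482027284
```

```bash
python3 - <<'E'
from h import *
togo([0.414,0.202,0.006],78.6)
E
```

```text
pos [0.4107 0.1965 0.3003] dxyz [ -2.5   5.9 294.3] rz 0.055366150272227424 tilt fix [0.0001 0.     0.    ] q [-0.24  0.06 -0.28  1.93  0.02  1.15  0.91] t 3.65
```

servo_tool(motion=[[-2, 6, 30, 0, 0, 0.055, 1], [0, 0, 40, 0, 0, 0, 1], [0, 0, 40, 0, 0, 0, 1], [0, 0, 30, 0, 0, 0, 1], [0, 0, 10, 0, 0, 0, 1], [0, 0, 0, 0, 0, 0, 1]])

```text
time_s: 4.25
ee_pos: [0.4127, 0.2016, 0.1493]
orientation: [0.099, 0.995, -0.001, -0.001]
ft_force: [-0.3, -0.5, 0.4]
opening: 0.0853
gripper_force: 0.0
```

```bash
python3 - <<'E'
from h import *
np.set_printoptions(precision=4,suppress=True)
p=grab("wrist");save(p,"w2.png")
for k in("cart_large","large_center"):
  for d in models.masks_of(p,k)[:2]:
    m=d["region"];vs,us=np.nonzero(m)
    print(round(d["score"],2),us.mean().round(),vs.mean().round(),m.sum(),p["pixels"][m].mean(0).round(),axis(p,m,.022))
togo([0.414,0.202,0.006],78.6)
E
```

```text
0.78 443.0 122.0 3185 [129.  74.  36.] (array([0.3801, 0.3198]), array([0.3786, 0.3201]), np.float64(114.41046443537411), array([35.4647, 87.6936]))
0.59 316.0 184.0 2326 [103. 103. 102.] (array([0.4137, 0.2028]), array([0.4121, 0.2026]), np.float64(168.04974186905278), array([27.3921, 85.7121]))
0.97 443.0 121.0 3290 [129.  74.  38.] (array([0.3792, 0.3199]), array([0.3782, 0.3207]), np.float64(114.62011379188952), array([36.1269, 87.7163]))
0.64 316.0 184.0 2423 [103. 102. 101.] (array([0.4132, 0.2024]), array([0.4122, 0.2027]), np.float64(168.55464626121272), array([28.2761, 86.5855]))
pos [0.4149 0.2026 0.1519] dxyz [  1.1  -1.1 145.9] rz 0.0009946020661573817 tilt fix [0.0017 0.0023 0.    ] q [-0.27  0.25 -0.27  2.09  0.09  0.81  0.77] t 4.4
```

View pics/w2.png

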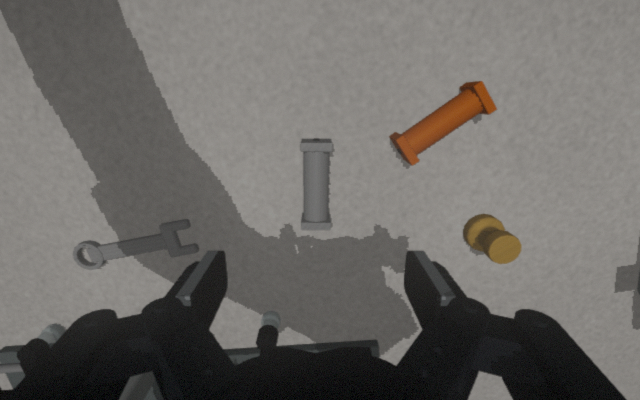

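servo_tool(motion=[[1, 0, 40, 0, 0, 0, 1], [0, 0, 40, 0, 0, 0, 1], [0, 0, 40, 0, 0, 0, 1], [0, 0, 20, 0, 0, 0, 1], [0, 0, 6, 0, 0, 0, 1], [0, 0, 0, 0, 0, 0, 0], [0, 0, 0, 0, 0, 0, -1], [0, 0, 0, 0, 0, 0, -1], [0, 0, 0, 0, 0, 0, -1], [0, 0, 0, 0, 0, 0, -1]])

```text
time_s: 5.4
ee_pos: [0.4137, 0.2025, 0.0057]
orientation: [0.099, 0.995, 0.001, 0.001]
ft_force: [-1.0, -0.4, 9.5]
opening: 0.0217
gripper_force: 58.3
```

servo_tool(motion=[[0, 0, -20, 0, 0, 0, -1], [0, 0, -45, 0, 0, 0, -1], [0, 0, -50, 0, 0, 0, -1], [0, 0, -50, 0, 0, 0, -1], [0, 0, -50, 0, 0, 0, -1], [0, 0, -50, 0, 0, 0, -1], [0, 0, -15, 0, 0, 0, -1]])

```text
time_s: 6.1
ee_pos: [0.4149, 0.2034, 0.2905]
orientation: [0.099, 0.995, 0.002, 0.004]
ft_force: [1.0, 0.6, -0.9]
opening: 0.0219
gripper_force: 59.2
```

```bash
python3 - <<'E'
from h import *
togo([0.61,-0.128,0.30],-6.6); s=sense();print(s["opening"],s["ft_force"])
E
```

```text
pos [0.4149 0.2034 0.2905] dxyz [-256.5 -286.6   -8.9] rz 1.4882727745927484 tilt fix [0.0055 0.0084 0.    ] q [-0.23  0.07 -0.3   1.94  0.03  1.12  0.83] t 6.1
0.0218967585146221 [ 0.96547559  0.61058863 -0.89633082]
```

servo_tool(motion=[[-28, -32, -1, 0, 0, 0, -1], [-28, -32, -1, 0, 0, 0, -1], [-28, -32, -1, 0, 0, 0, -1], [-28, -32, -1, 0, 0, 0, -1], [-28, -32, -1, 0, 0, 0, -1], [-28, -32, -1, 0, 0, 0, -1], [-28, -32, -1, 0, 0, 0, -1], [-28, -32, -1, 0, 0, 0, -1], [-32, -30, -1, 0, 0, 0, -1], [0, 0, 0, 0, 0, 0, -1]])

```text
time_s: 7.1
ee_pos: [0.6086, -0.1362, 0.2928]
orientation: [0.103, 0.995, -0.002, 0.0]
ft_force: [-0.1, -0.6, -0.8]
opening: 0.0216
gripper_force: 59.2
```

servo_tool(motion=[[0, 0, 0, 0, 0, 0.148, -1], [0, 0, 0, 0, 0, 0.148, -1], [0, 0, 0, 0, 0, 0.148, -1], [0, 0, 0, 0, 0, 0.148, -1], [0, 0, 0, 0, 0, 0.148, -1], [0, 0, 0, 0, 0, 0.148, -1], [0, 0, 0, 0, 0, 0.148, -1], [0, 0, 0, 0, 0, 0.148, -1], [0, 0, 0, 0, 0, 0.148, -1], [0, 0, 0, 0, 0, 0.148, -1]])

```text
time_s: 8.1
ee_pos: [0.607, -0.128, 0.2934]
orientation: [0.746, 0.666, 0.0, -0.0]
ft_force: [-0.2, 0.3, -0.1]
opening: 0.0218
gripper_force: 59.3
```

servo_tool(motion=[[0, 0, 0, 0, 0, 0, -1], [0, 0, 0, 0, 0, 0, -1]])

```text
time_s: 8.3
ee_pos: [0.6072, -0.1281, 0.2934]
orientation: [0.742, 0.67, 0.0, -0.0]
ft_force: [0.3, -1.0, -0.5]
opening: 0.0224
gripper_force: 59.2
```

```bash
python3 - <<'E'
from h import *
np.set_printoptions(precision=4,suppress=True)
p=grab("wrist");save(p,"w3.png")
togo([0.61,-0.128,0.30],-6.6); s=sense();print(s["opening"],s["ft_force"])
for k in("clip_small","clip_large","push_face","portal","carriage"):
  for d in models.find_in(p,k)[:2]: print(k,round(d["score"],2),np.array(d["xyz"]),proj(p,d["xyz"]))
E
```

```text
pos [ 0.6073 -0.1282  0.2934] dxyz [ 0.5  2.7 -6.6] rz 0.012182097645346317 tilt fix [-0.0001 -0.0003  0.    ] q [-0.01  0.37  0.23  1.58 -0.09  1.21  0.13] t 8.35
0.02199573810134149 [ 0.2714 -0.4411 -0.6962]
clip_small 0.8 [ 0.6184 -0.1145  0.0252] [322.0029 146.3151]
clip_large 0.96 [ 0.617  -0.1138  0.0219] [320.8707 145.5284]
push_face 0.73 [ 0.6174 -0.107   0.0237] [320.7053 140.638 ]
portal 0.81 [ 0.6262 -0.0328  0.1452] [324.8634  74.4962]
carriage 0.71 [ 0.6131 -0.1138  0.0208] [317.989  145.6973]
```

View pics/w3.png

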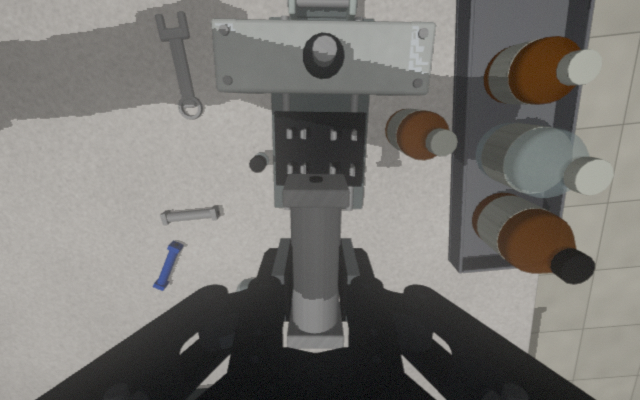

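```bash
python3 - <<'E'
from h import *
np.set_printoptions(precision=4,suppress=True)
p=grab("wrist");save(p,"w3c.png",(265,85,377,215),4.5)
print(p["C"])
c=[ray(p,u,v,.142) for u,v in [(212.5,19),(437,22),(216.5,94),(432,94)]]
print(np.array(c),np.mean(c,0))
for a,b in[(0,1),(2,3),(2,0),(3,1)]:
    d=c[b]-c[a];print(np.linalg.norm(d),np.degrees(np.arctan2(d[1],d[0])))
E
```

```text
[[ 0.9945 -0.0998 -0.032   0.6163]
 [-0.1047 -0.9477 -0.3013 -0.0513]
 [-0.0002  0.303  -0.953   0.4365]
 [ 0.      0.      0.      1.    ]]
[[ 0.5358  0.0207  0.142 ]
 [ 0.7261 -0.0017  0.142 ]
 [ 0.5269 -0.0395  0.142 ]
 [ 0.7224 -0.0601  0.142 ]] [ 0.6278 -0.0201  0.142 ]
0.1916331093617989 -6.695981708513598
0.1966064640826003 -6.012641496683391
0.06081604832433738 81.61685521194816
0.0585307461649662 86.40748346215312
```

View pics/w3c.png

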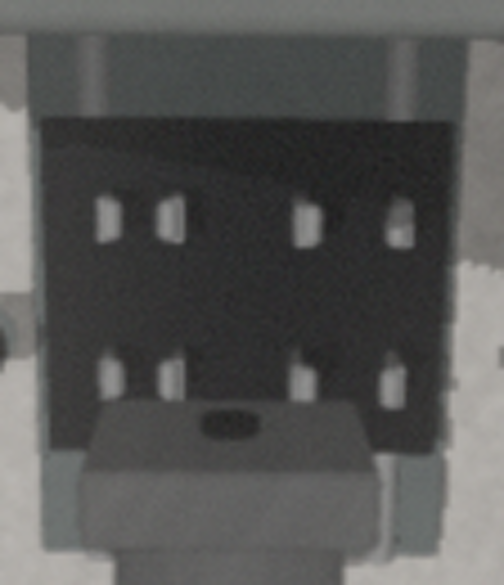

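```bash
python3 - <<'E'
from h import *
np.set_printoptions(precision=4,suppress=True)
p=grab("wrist")
for n,z,q in [("small",.041,[(109,218),(172,220),(111,378),(172,378)]),("large",.049,[(308,222),(401,224),(304,380),(393,382)])]:
    c=np.array([ray(p,265+(u+.5)/4.5-.5,85+(v+.5)/4.5-.5,z) for u,v in q])
    d=c[:2].mean(0)-c[2:].mean(0);print(n,c.mean(0),np.linalg.norm(d),np.degrees(np.arctan2(d[1],d[0])),np.linalg.norm(c[1]-c[0]),np.linalg.norm(c[3]-c[2]))
# held cartridge: far cap top edge and near
for u,v in [(286,178),(347,178),(283,190),(348,190),(284,345),(348,345)]: print(u,v,ray(p,u,v,.293+.010))
E
```

```text
small [ 0.5844 -0.1156  0.041 ] 0.0459430026582963 83.23838218528525 0.017807303854084973 0.01785901690203643
large [ 0.644  -0.1215  0.049 ] 0.04479698004010232 83.3643237427625 0.02579978937244479 0.0255673530762874
286 178 [ 0.5996 -0.0845  0.303 ]
347 178 [ 0.6269 -0.0874  0.303 ]
283 190 [ 0.5975 -0.09    0.303 ]
348 190 [ 0.6269 -0.0931  0.303 ]
284 345 [ 0.5861 -0.1769  0.303 ]
348 345 [ 0.6205 -0.1805  0.303 ]
```

```bash
python3 - <<'E'
from h import *
np.set_printoptions(precision=4,suppress=True)
p=grab("wrist");s=sense()
ey=np.array([.1165,.9932,0]);ex=np.array([.9932,-.1165,0])
for z in(.312,.3157,.319):
  a,b=ray(p,283,189.5,z),ray(p,349,189.5,z);m=(a+b)/2-s["ee_pos"];print(np.linalg.norm(b-a),m@ey,m@ex)
togo([0.644,-0.1215,.12],-6.65)
E
```

```text
0.027970695195506795 0.040411731551607974 0.0006193115972445342
0.027139721111356055 0.041524104371251154 0.0005974193228263655
0.026398582063329696 0.04251622066985186 0.0005778937807778255
pos [ 0.6074 -0.1287  0.2933] dxyz [ 11.   35.6 173.3] rz 0.009369223231858457 tilt fix [-0.0001 -0.0001  0.    ] q [-0.01  0.37  0.23  1.57 -0.09  1.21  0.13] t 8.75
```

servo_tool(motion=[[5, 18, 0, 0, 0, 0.009, -1], [6, 18, 20, 0, 0, 0, -1], [0, 0, 40, 0, 0, 0, -1], [0, 0, 40, 0, 0, 0, -1], [0, 0, 40, 0, 0, 0, -1], [0, 0, 33, 0, 0, 0, -1], [0, 0, 0, 0, 0, 0, -1], [0, 0, 0, 0, 0, 0, -1]])

```text
time_s: 9.55
ee_pos: [0.6444, -0.1218, 0.1204]
orientation: [0.747, 0.665, -0.0, -0.0]
ft_force: [1.5, 0.5, -0.3]
opening: 0.0219
gripper_force: 59.3
```

```bash
python3 - <<'E'
from h import *
np.set_printoptions(precision=4,suppress=True)
p=grab("wrist");save(p,"w4.png",(220,60,420,260),3)
togo([0.644,-0.1215,.060],-6.65);print(sense()["ft_force"])
ey=np.array([.1165,.9932,0]);ex=np.array([.9932,-.1165,0]);L=np.array([.644,-.1215,.048])
for dx in(-12,12):print([proj(p,L+ex*dx/1000+ey*k+[0,0,.003]).round(1) for k in(.029,.017,-.017)])
E
```

```text
pos [ 0.6458 -0.122   0.122 ] dxyz [ 0.3 -1.9 62. ] rz 0.00017282556007545527 tilt fix [0.0023 0.0002 0.    ] q [ 0.01  0.6   0.2   1.64 -0.14  0.92  0.14] t 9.6
[ 1.5025 -0.3843  0.6335]
[array([296.8, 168.8]), array([297. , 185.1]), array([297.8, 228.5])]
[array([330.7, 168.9]), array([330.4, 185.1]), array([329.6, 228.5])]
```

View pics/w4.png

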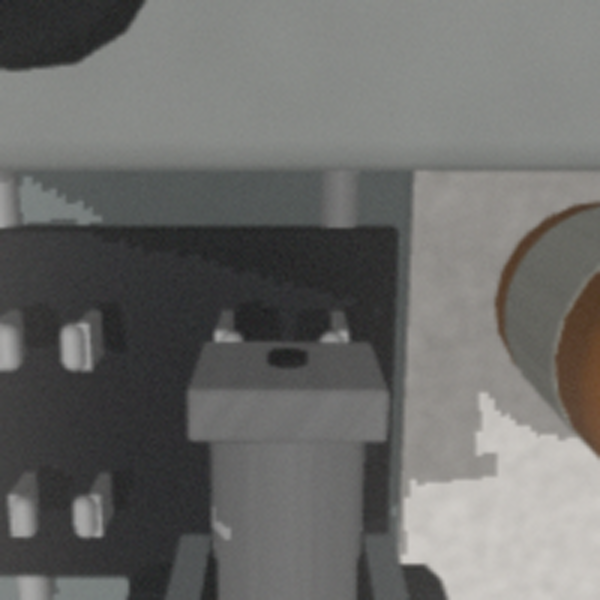

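servo_tool(motion=[[0, -1, 20, 0, 0, 0, -1], [0, 0, 20, 0, 0, 0, -1], [0, 0, 15, 0, 0, 0, -1], [0, 0, 6, 0, 0, 0, -1], [0, 0, 4, 0, 0, 0, -1], [0, 0, 0, 0, 0, 0, -1], [0, 0, 0, 0, 0, 0, -1]])

```text
time_s: 10.3
ee_pos: [0.6442, -0.1218, 0.0562]
orientation: [0.747, 0.665, 0.0, 0.001]
ft_force: [0.6, 0.2, -0.2]
opening: 0.0217
gripper_force: 59.3
```

```bash
python3 - <<'E'
from h import *
np.set_printoptions(precision=4,suppress=True)
p=grab("wrist");save(p,"w5.png",(200,60,440,260),3)
togo([0.644,-0.1215,.0487],-6.65);print(sense()["ft_force"])
E
```

```text
pos [ 0.6442 -0.1218  0.0562] dxyz [ 0.2 -0.2  7.5] rz 8.49773128086198e-05 tilt fix [0.0014 0.     0.    ] q [ 0.02  0.68  0.18  1.67 -0.16  0.81  0.15] t 10.35
[-0.5331  0.3255 -0.2811]
```

View pics/w5.png

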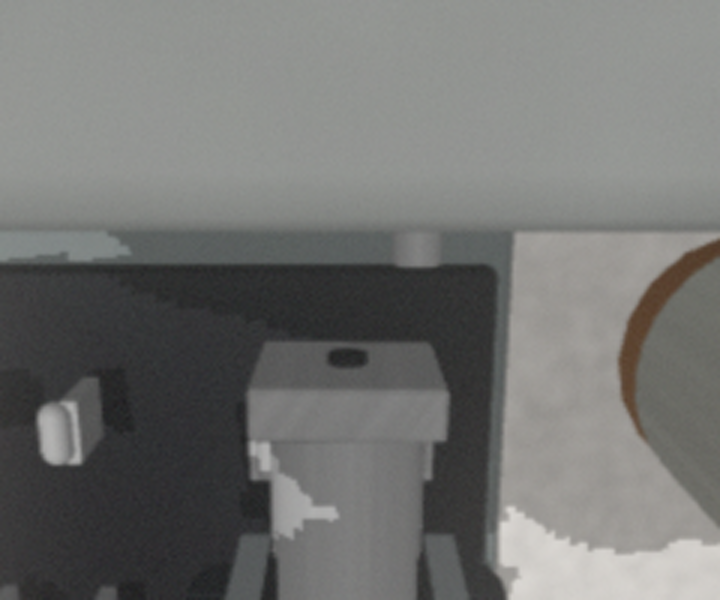

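servo_tool(motion=[[0, 0, 3, 0, 0, 0, -1], [0, 0, 2, 0, 0, 0, -1], [0, 0, 0, 0, 0, 0, -1], [0, 0, 0, 0, 0, 0, -1]])

```text
time_s: 10.75
ee_pos: [0.6434, -0.1216, 0.0502]
orientation: [0.747, 0.665, -0.0, -0.0]
ft_force: [-0.4, -0.0, -1.0]
opening: 0.022
gripper_force: 59.3
```

servo_tool(motion=[[0, 0, 1, 0, 0, 0, -1], [0, 0, 0, 0, 0, 0, -1], [0, 0, 0, 0, 0, 0, -1]])

```text
time_s: 11.05
ee_pos: [0.6435, -0.1216, 0.0493]
orientation: [0.747, 0.665, 0.0, -0.0]
ft_force: [0.3, 0.6, -0.9]
opening: 0.0219
gripper_force: 59.3
```

servo_tool(motion=[[0, 0, 1, 0, 0, 0, -1], [0, 0, 0, 0, 0, 0, -1], [0, 0, 0, 0, 0, 0, -1]])

```text
time_s: 11.35
ee_pos: [0.6435, -0.1216, 0.0485]
orientation: [0.747, 0.665, 0.0, -0.0]
ft_force: [-2.1, 0.6, 2.1]
opening: 0.0215
gripper_force: 59.6
```

servo_tool(motion=[[0, 0, 0.7, 0, 0, 0, -1], [0, 0, 0, 0, 0, 0, -1], [0, 0, 0, 0, 0, 0, -1]])

```text
time_s: 11.65
ee_pos: [0.6437, -0.1217, 0.0479]
orientation: [0.747, 0.665, 0.0, 0.0]
ft_force: [-2.7, 0.1, 4.9]
opening: 0.0215
gripper_force: 59.7
```

servo_tool(motion=[[0, -0.5, -0.8, 0, 0, 0, -1], [0, 0, 0, 0, 0, 0, -1], [0, 0, 0, 0, 0, 0, -0.4], [0, 0, 0, 0, 0, 0, -0.3], [0, 0, 0, 0, 0, 0, -0.1], [0, 0, 0, 0, 0, 0, -0.1], [0, 0, 0, 0, 0, 0, -0.1]])

```text
time_s: 12.35
ee_pos: [0.6429, -0.1215, 0.0482]
orientation: [0.747, 0.665, -0.0, -0.0]
ft_force: [-0.9, 0.7, -0.5]
opening: 0.0382
gripper_force: 0.0
```

Rise clear, then move to the small cartridge.

servo_tool(motion=[[0, 0, -10, 0, 0, 0, -0.1], [0, 0, -30, 0, 0, 0, -0.1], [0, 0, -40, 0, 0, 0, -0.1], [0, 0, -50, 0, 0, 0, -0.1], [0, 0, -50, 0, 0, 0, -0.1], [0, 0, -40, 0, 0, 0, 0.5], [0, 0, 0, 0, 0, 0, 1]])

```text
time_s: 13.05
ee_pos: [0.6469, -0.1226, 0.2774]
orientation: [0.747, 0.665, 0.005, 0.005]
ft_force: [0.4, -0.5, -0.3]
opening: 0.0659
gripper_force: 0.0
```

```bash
python3 - <<'E'
from h import *
np.set_printoptions(precision=4,suppress=True)
p=grab("wrist");save(p,"w6.png",(200,60,440,260),3)
L=np.array([.644,-.1215,.048]);print("L px",proj(p,L+[0,0,.009]),proj(p,L+[0,0,-.01]))
for k in("cart_large","large_center"):
  for d in models.masks_of(p,k)[:2]:
    m=d["region"];vs,us=np.nonzero(m);print(k,round(d["score"],2),us.mean(),vs.mean(),axis(p,m,.065))
  for d in models.find_in(p,k)[:2]:print(d["xyz"],d["score"])
for k in("cart_small",):
  for d in models.masks_of(p,k)[:3]:
    m=d["region"];vs,us=np.nonzero(m);print(k,round(d["score"],2),us.mean(),vs.mean(),p["pixels"][m].mean(0).round(),axis(p,m,.014))
togo([0.413,-0.201,.15],90)
E
```

```text
L px [309.5618 163.8382] [309.6197 160.7039]
cart_large 0.72 309.67951318458415 163.33536173089925 (array([ 0.6444, -0.121 ]), array([ 0.6444, -0.1198]), np.float64(83.614585024284), array([85.2328, 26.8274]))
cart_large 0.19 281.94736842105266 1.9878542510121457 (array([0.6361, 0.0486]), array([0.6366, 0.049 ]), np.float64(173.37966763635688), array([ 4.4366, 49.5768]))
[0.6427, -0.1172, 0.0691] 0.66
large_center 0.56 309.5712383488682 163.1584553928096 (array([ 0.6445, -0.1204]), array([ 0.6443, -0.1196]), np.float64(83.28811311888043), array([86.32  , 26.8309]))
[0.6422, -0.1209, 0.0684] 0.74
[0.7221, -0.0972, 0.0955] 0.59
cart_small 0.83 158.03641881638848 227.76327769347498 [130. 129. 128.] (array([ 0.4159, -0.1984]), array([ 0.4164, -0.1973]), np.float64(0.7471120449882562), array([90.1006, 21.4513]))
cart_small 0.68 137.7003745318352 276.79213483146066 [ 75.  87. 127.] (array([ 0.3609, -0.2762]), array([ 0.3645, -0.2722]), np.float64(55.97553485886217), array([92.1714, 19.5804]))
cart_small 0.5 224.42265193370164 173.3011049723757 [86. 86. 84.] (array([ 0.5264, -0.13  ]), array([ 0.5266, -0.1299]), np.float64(31.71410347549468), array([34.4097, 23.2294]))
pos [ 0.6419 -0.1213  0.2666] dxyz [-105.7 -217.8  117.3] rz 1.4548673746835734 tilt fix [-0.0032 -0.0001  0.    ] q [-0.01  0.45  0.22  1.52 -0.1   1.19  0.11] t 13.35
```

servo_tool(motion=[[-18, -36, 0, 0, 0, 0, 1], [-18, -36, 0, 0, 0, 0, 1], [-18, -36, 0, 0, 0, 0, 0.5], [-18, -36, 0, 0, 0, 0, 0.3], [-18, -36, 0, 0, 0, 0, 0.2], [-16, -37, 0, 0, 0, 0, 0.2], [0, 0, 0, 0, 0, 0, 0.2]])

```text
time_s: 14.05
ee_pos: [0.4093, -0.2036, 0.2671]
orientation: [0.749, 0.663, -0.001, -0.002]
ft_force: [0.2, -0.0, -0.4]
opening: 0.0512
gripper_force: 0.0
```

servo_tool(motion=[[0, 0, 0, 0, 0, 0.1455, 0.2], [0, 0, 0, 0, 0, 0.1455, 0.2], [0, 0, 0, 0, 0, 0.1455, 0.2], [0, 0, 0, 0, 0, 0.1455, 0.2], [0, 0, 0, 0, 0, 0.1455, 0.2], [0, 0, 0, 0, 0, 0.1455, 0.2], [0, 0, 0, 0, 0, 0.1455, 0.2], [0, 0, 0, 0, 0, 0.1455, 0.2], [0, 0, 0, 0, 0, 0.1455, 0.2], [0, 0, 0, 0, 0, 0.1455, 0.2]])

```text
time_s: 15.05
ee_pos: [0.4151, -0.2012, 0.2674]
orientation: [1.0, -0.003, -0.001, -0.0]
ft_force: [0.3, 0.5, -0.6]
opening: 0.0512
gripper_force: 0.0
```

servo_tool(motion=[[0, 0, 30, 0, 0, 0, 0.2], [0, 0, 45, 0, 0, 0, 0.2], [0, 0, 45, 0, 0, 0, 0.2], [0, 0, 0, 0, 0, 0, 0.2], [0, 0, 0, 0, 0, 0, 0.2]])

```text
time_s: 15.55
ee_pos: [0.4146, -0.2015, 0.148]
orientation: [1.0, -0.0, -0.002, -0.0]
ft_force: [0.7, -0.9, 0.7]
opening: 0.0509
gripper_force: 0.0
```

```bash
python3 - <<'E'
from h import *
np.set_printoptions(precision=4,suppress=True)
p=grab("wrist");save(p,"w7.png")
for k in("cart_small","small_center"):
  for d in models.masks_of(p,k)[:3]:
    m=d["region"];vs,us=np.nonzero(m);print(k,round(d["score"],2),us.mean(),vs.mean(),us.min(),us.max(),vs.min(),vs.max(),p["pixels"][m].mean(0).round(),axis(p,m,.014))
togo([0.413,-0.2,.005],90)
E
```

```text
cart_small 0.79 393.26432391138275 236.8655462184874 354 432 208 266 [ 55.  66. 105.] (array([ 0.3594, -0.2795]), array([ 0.3597, -0.2791]), np.float64(57.89926351085722), array([88.5833, 22.2353]))
cart_small 0.7 312.839469808542 182.59941089837997 304 322 139 227 [108. 107. 106.] (array([ 0.4134, -0.1989]), array([ 0.4151, -0.1991]), np.float64(179.58680583012008), array([16.6597, 85.8591]))
small_center 0.84 312.7371428571429 183.14214285714286 303 322 139 227 [108. 107. 106.] (array([ 0.4134, -0.1991]), array([ 0.4145, -0.199 ]), np.float64(0.26427629860066304), array([85.8225, 17.64  ]))
small_center 0.56 392.6033434650456 236.33814589665653 355 431 208 264 [ 55.  66. 104.] (array([ 0.3595, -0.2789]), array([ 0.3603, -0.2784]), np.float64(58.05322430534194), array([87.9593, 21.5722]))
pos [ 0.417  -0.2024  0.1505] dxyz [ -4.6  -2.6 145.5] rz -0.00010369663618271284 tilt fix [ 0.0011 -0.0037  0.    ] q [ 0.07  0.26  0.37  2.1  -0.13  0.8  -1.05] t 15.7
```

servo_tool(motion=[[-1, -2.5, 40, 0, 0, 0, 0.2], [0, 0, 40, 0, 0, 0, 0.2], [0, 0, 40, 0, 0, 0, 0.2], [0, 0, 15, 0, 0, 0, 0.2], [0, 0, 0, 0, 0, 0, 0.2]])

```text
time_s: 16.2
ee_pos: [0.4142, -0.1991, 0.013]
orientation: [1.0, -0.0, -0.0, -0.0]
ft_force: [-0.6, 0.7, 0.8]
opening: 0.0511
gripper_force: 0.0
```

```bash
python3 - <<'E'
from h import *
togo([0.4137,-0.199,.005],90);print(sense()["ft_force"])
E
```

```text
pos [ 0.4142 -0.1991  0.013 ] dxyz [-0.5 -0.1  8. ] rz -9.278154397471498e-05 tilt fix [-0.0007  0.0009  0.    ] q [ 0.16  0.52  0.27  2.17 -0.28  0.49 -0.92] t 16.2
[-0.60641824  0.69790847  0.84162717]
```

servo_tool(motion=[[-0.5, 0, 8, 0, 0, 0, 0.2], [0, 0, 0, 0, 0, 0, 0], [0, 0, 0, 0, 0, 0, -1], [0, 0, 0, 0, 0, 0, -1], [0, 0, 0, 0, 0, 0, -1], [0, 0, 0, 0, 0, 0, -1], [0, 0, 0, 0, 0, 0, -1]])

```text
time_s: 16.9
ee_pos: [0.4146, -0.1995, 0.0066]
orientation: [1.0, -0.0, 0.001, 0.0]
ft_force: [-1.9, 0.5, 8.4]
opening: 0.011
gripper_force: 58.6
```

servo_tool(motion=[[0, 0, -15, 0, 0, 0, -1], [0, 0, -45, 0, 0, 0, -1], [0, 0, -50, 0, 0, 0, -1], [0, 0, -50, 0, 0, 0, -1], [0, 0, -50, 0, 0, 0, -1], [0, 0, -40, 0, 0, 0, -1], [0, 0, 0, 0, 0, 0, -1]])

```text
time_s: 17.6
ee_pos: [0.4172, -0.2008, 0.2616]
orientation: [1.0, -0.0, 0.006, 0.001]
ft_force: [2.2, 0.4, -0.4]
opening: 0.0113
gripper_force: 58.9
```

servo_tool(motion=[[0, 0, 0, 0, 0, -0.1455, -1], [0, 0, 0, 0, 0, -0.1455, -1], [0, 0, 0, 0, 0, -0.1455, -1], [0, 0, 0, 0, 0, -0.1455, -1], [0, 0, 0, 0, 0, -0.1455, -1], [0, 0, 0, 0, 0, -0.1455, -1], [0, 0, 0, 0, 0, -0.1455, -1], [0, 0, 0, 0, 0, -0.1455, -1], [0, 0, 0, 0, 0, -0.1455, -1], [0, 0, 0, 0, 0, -0.1455, -1]])

```text
time_s: 18.6
ee_pos: [0.413, -0.1989, 0.2546]
orientation: [0.745, 0.667, -0.0, -0.001]
ft_force: [-0.3, 1.2, 0.6]
opening: 0.0113
gripper_force: 58.8
```

```bash
python3 - <<'E'
from h import *
s=sense();togo([0.5844,-0.1156,.25],-6.65);print(s["opening"],s["gripper_force"])
E
```

```text
pos [ 0.413  -0.1989  0.2546] dxyz [101.6 161.2   4.5] rz 0.006007990249188155 tilt fix [-0.0011 -0.0004  0.    ] q [ 0.09  0.1   0.32  2.   -0.04  1.05  0.32] t 18.6
0.011347869653345725 58.780696392059326
```

servo_tool(motion=[[20, 32, 0, 0, 0, 0.006, -1], [20, 32, 0, 0, 0, 0, -1], [20, 32, 0, 0, 0, 0, -1], [20, 32, 0, 0, 0, 0, -1], [20, 32, 0, 0, 0, 0, -1], [1, 2, 30, 0, 0, 0, -1], [0, 0, 45, 0, 0, 0, -1], [0, 0, 45, 0, 0, 0, -1], [0, 0, 0, 0, 0, 0, -1], [0, 0, 0, 0, 0, 0, -1]])

```text
time_s: 19.6
ee_pos: [0.5858, -0.1185, 0.1349]
orientation: [0.749, 0.663, -0.001, -0.001]
ft_force: [0.7, -0.0, -0.2]
opening: 0.0108
gripper_force: 58.9
```

```bash
python3 - <<'E'
from h import *
np.set_printoptions(precision=4,suppress=True)
p=grab("wrist");save(p,"w8.png",(220,60,420,260),3)
s=sense();togo([0.5844,-0.1156,.06],-6.65);print(s["ft_force"])
for k in("cart_large","cart_small"):
  for d in models.masks_of(p,k)[:3]:
    m=d["region"];vs,us=np.nonzero(m);print(k,round(d["score"],2),us.mean(),vs.mean(),us.min(),us.max(),vs.min(),vs.max(),axis(p,m,.066 if k[5]=='l' else s["ee_pos"][2]+.012))
ey=np.array([.1165,.9932,0]);ex=np.array([.9932,-.1165,0]);S=np.array([.5844,-.1156,.040])
for dx in(-8,8):print([proj(p,S+ex*dx/1000+ey*k+[0,0,.003]).round(1) for k in(.029,.017)])
tcp=s["ee_pos"]; c=tcp+[0,0,.004]
print([proj(p,c+ey*.041+ex*x+[0,0,.009]).round(1) for x in(-.009,.009)])
E
```

```text
pos [ 0.5875 -0.1189  0.1368] dxyz [ 2.9 -3.5 76.8] rz -0.006261126854294469 tilt fix [0.0014 0.0002 0.    ] q [-0.01  0.49  0.22  1.78 -0.13  0.88  0.14] t 19.65
[1.0818 0.5714 0.9274]
cart_large 0.58 392.223949044586 197.61299363057324 369 420 142 255 (array([ 0.6433, -0.1208]), array([ 0.6427, -0.1183]), np.float64(83.56765273844661), array([87.1892, 32.9523]))
cart_small 0.93 315.39444569880334 253.84059607134793 296 334 178 336 (array([ 0.587 , -0.1167]), array([ 0.5873, -0.1127]), np.float64(83.36127009641827), array([84.5893, 17.9961]))
cart_small 0.64 134.5 327.2152466367713 123 148 315 342 (array([ 0.4888, -0.1434]), array([ 0.4901, -0.1421]), np.float64(43.19532856263936), array([20.1472,  9.8555]))
[array([302. , 159.2]), array([302.2, 174.3])]
[array([322.6, 159.1]), array([322.5, 174.2])]
[array([296.3, 186.2]), array([337.7, 186.1])]
```

View pics/w8.png

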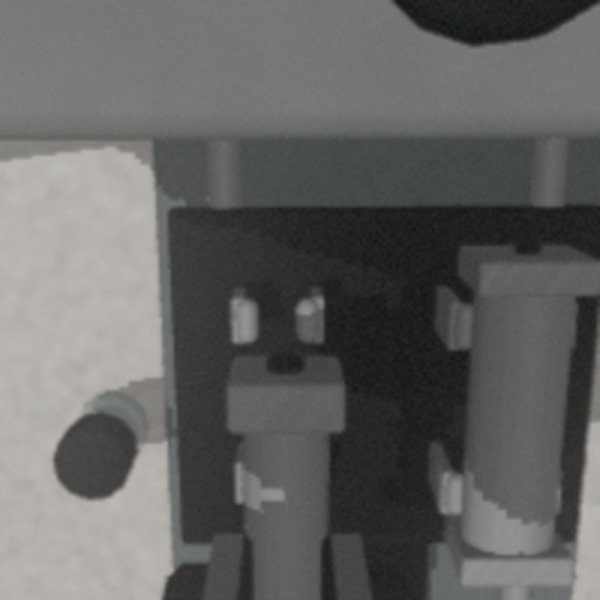

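servo_tool(motion=[[2.5, -2.3, 30, 0, 0, -0.005, -1], [0, 0, 30, 0, 0, 0, -1], [0, 0, 15, 0, 0, 0, -1], [0, 0, 0, 0, 0, 0, -1], [0, 0, 0, 0, 0, 0, -1], [0, 0, 0, 0, 0, 0, -1]])

```text
time_s: 20.35
ee_pos: [0.5863, -0.1161, 0.0623]
orientation: [0.747, 0.665, 0.001, 0.001]
ft_force: [-0.3, 0.0, 0.0]
opening: 0.0111
gripper_force: 58.9
```

```bash
python3 - <<'E'
from h import *
np.set_printoptions(precision=4,suppress=True)
p=grab("wrist")
s=sense();togo([0.5844,-0.1156,.0435],-6.65);print(s["ft_force"])
for k in("cart_small",):
  for d in models.masks_of(p,k)[:1]:
    m=d["region"];vs,us=np.nonzero(m);print(k,round(d["score"],2),us.min(),us.max(),vs.min(),vs.max(),[axis(p,m,s["ee_pos"][2]+z) for z in(.004,.008,.012)])
E
```

```text
pos [ 0.5861 -0.1161  0.0622] dxyz [ 0.3 -1.8 18.7] rz -0.0010638096513110565 tilt fix [0.0031 0.0001 0.    ] q [ 0.    0.59  0.2   1.82 -0.16  0.74  0.17] t 20.4
[-0.3087 -0.7711 -0.5407]
cart_small 0.65 296 334 178 336 [(array([ 0.5866, -0.1202]), array([ 0.5872, -0.1156]), np.float64(83.58697940065096), array([91.1421, 18.4151])), (array([ 0.5869, -0.1178]), array([ 0.5874, -0.1134]), np.float64(83.58697940065096), array([88.526 , 17.8865])), (array([ 0.5871, -0.1155]), array([ 0.5877, -0.1112]), np.float64(83.58697940065096), array([85.91  , 17.3579]))]
```

servo_tool(motion=[[0.3, -2, 8, 0, 0, 0, -1], [0, 0, 6, 0, 0, 0, -1], [0, 0, 2, 0, 0, 0, -1], [0, 0, 0, 0, 0, 0, -1], [0, 0, 0, 0, 0, 0, -1]])

```text
time_s: 20.95
ee_pos: [0.583, -0.1152, 0.0443]
orientation: [0.747, 0.665, 0.0, 0.0]
ft_force: [1.9, -0.0, 1.3]
opening: 0.0111
gripper_force: 58.9
```

servo_tool(motion=[[0, 0, 1, 0, 0, 0, -1], [0, 0, 0, 0, 0, 0, -1], [0, 0, 0, 0, 0, 0, -1]])

```text
time_s: 21.25
ee_pos: [0.5833, -0.1152, 0.0437]
orientation: [0.747, 0.665, 0.0, 0.0]
ft_force: [1.2, 0.2, 0.4]
opening: 0.0111
gripper_force: 59.0
```

servo_tool(motion=[[0, 0.6, 0.5, 0, 0, 0, -1], [0, 0, 0, 0, 0, 0, -1], [0, 0, 0, 0, 0, 0, -1]])

```text
time_s: 21.55
ee_pos: [0.5834, -0.1152, 0.0432]
orientation: [0.747, 0.665, 0.0, 0.0]
ft_force: [1.0, 0.6, 4.2]
opening: 0.0109
gripper_force: 59.4
```

servo_tool(motion=[[0, 0, 0.5, 0, 0, 0, -1], [0, 0, 0, 0, 0, 0, -1], [0, 0, 0, 0, 0, 0, -1]])

```text
time_s: 21.85
ee_pos: [0.5833, -0.1152, 0.0427]
orientation: [0.747, 0.665, 0.0, -0.0]
ft_force: [-0.1, 0.1, 5.7]
opening: 0.011
gripper_force: 59.4
```

servo_tool(motion=[[0, 0, -0.8, 0, 0, 0, -1], [0, 0, 0, 0, 0, 0, -1], [0, 0, 0, 0, 0, 0, -0.6], [0, 0, 0, 0, 0, 0, -0.4], [0, 0, 0, 0, 0, 0, -0.3], [0, 0, 0, 0, 0, 0, -0.3], [0, 0, 0, 0, 0, 0, -0.3]])

```text
time_s: 22.55
ee_pos: [0.583, -0.1152, 0.043]
orientation: [0.747, 0.665, -0.0, -0.0]
ft_force: [0.3, -0.2, -0.3]
opening: 0.0301
gripper_force: 0.0
```

servo_tool(motion=[[0, 0, -10, 0, 0, 0, -0.3], [0, 0, -30, 0, 0, 0, -0.3], [0, 0, -50, 0, 0, 0, -0.3], [0, 0, -50, 0, 0, 0, -0.3], [0, 0, -50, 0, 0, 0, -0.3], [0, 0, -40, 0, 0, 0, -1], [0, 0, 0, 0, 0, 0, -1], [0, 0, 0, 0, 0, 0, -1]])

```text
time_s: 23.35
ee_pos: [0.5839, -0.1154, 0.2751]
orientation: [0.747, 0.665, 0.001, 0.001]
ft_force: [-0.9, 0.3, -0.7]
opening: 0.0001
gripper_force: 0.0
```

```bash
python3 - <<'E'
from h import *
np.set_printoptions(precision=4,suppress=True)
ey=np.array([.1165,.9932,0])
p=grab("wrist")
for k,z in(("cart_large",.062),("cart_small",.05)):
  for d in models.masks_of(p,k)[:3]:
    m=d["region"];vs,us=np.nonzero(m);print(k,round(d["score"],2),us.mean(),vs.mean(),p["pixels"][m].mean(0).round(),axis(p,m,z))
  for d in models.find_in(p,k)[:3]:print(d["xyz"],d["score"])
for d in models.find_in(p,"push_face"): print("push",d["xyz"],d["score"])
m=np.array([.614,-.1187,0]); f=m-ey*.099; print("push face",f)
togo(f-ey*.03+[0,0,.2],-6.65)
E
```

```text
cart_large 0.92 364.8985415345593 163.37856689917564 [103. 103. 102.] (array([ 0.644 , -0.1206]), array([ 0.6439, -0.12  ]), np.float64(83.90115263127196), array([86.5967, 31.1934]))
[0.6454, -0.1136, 0.066] 0.59
[0.6123, -0.1305, 0.026] 0.29
cart_small 0.64 314.61699650756697 164.63911525029104 [117. 117. 116.] (array([ 0.5846, -0.1172]), array([ 0.5844, -0.1171]), np.float64(83.43287342445485), array([84.6478, 16.5987]))
cart_small 0.64 180.7922077922078 279.43831168831167 [ 76.  86. 123.] (array([ 0.3815, -0.2564]), array([ 0.3822, -0.2555]), np.float64(58.68348025773975), array([86.6825, 18.7146]))
[0.5839, -0.1168, 0.0528] 0.98
[0.3593, -0.2728, 0.0145] 0.78
push [0.6085, -0.1238, 0.0277] 0.95
push face [ 0.6025 -0.217   0.    ]
pos [ 0.5825 -0.1151  0.2716] dxyz [-128.9   31.9   71.5] rz -0.0009302414017255352 tilt fix [-0.0029  0.0001  0.    ] q [-0.04  0.34  0.25  1.67 -0.09  1.15  0.11] t 23.65
```

servo_tool(motion=[[-36, 7, 0, 0, 0, 0, -1], [-36, 8, 0, 0, 0, 0, -1], [-36, 8, 0, 0, 0, 0, -1], [-36, 8, 0, 0, 0, 0, -1], [0, 0, 0, 0, 0, -0.147, -1], [0, 0, 0, 0, 0, -0.147, -1], [0, 0, 0, 0, 0, -0.147, -1], [0, 0, 0, 0, 0, -0.147, -1], [0, 0, 0, 0, 0, -0.147, -1], [0, 0, 0, 0, 0, -0.147, -1]])

```text
time_s: 24.65
ee_pos: [0.5969, -0.2618, 0.2719]
orientation: [0.389, 0.921, -0.0, -0.001]
ft_force: [-0.4, 0.7, 0.0]
opening: 0.0
gripper_force: 0.0
```

servo_tool(motion=[[0, 0, 0, 0, 0, -0.147, -1], [0, 0, 0, 0, 0, -0.147, -1], [0, 0, 0, 0, 0, -0.147, -1], [0, 0, 0, 0, 0, -0.147, -1], [0, 0, 0, 0, 0, -0.1, -1], [0, 0, 0, 0, 0, 0, -1], [0, 0, 0, 0, 0, 0, -1]])

```text
time_s: 25.35
ee_pos: [0.597, -0.2619, 0.2724]
orientation: [0.06, 0.998, 0.0, -0.001]
ft_force: [0.5, -0.5, 0.9]
opening: -0.0002
gripper_force: 0.0
```

```bash
python3 - <<'E'
from h import *
togo([.5973,-.2617,.045],83.35)
E
```

```text
pos [ 0.597  -0.2619  0.2724] dxyz [-6.000e-01  2.000e-01  2.274e+02] rz -0.00474704373878801 tilt fix [ 0.0004 -0.0013  0.    ] q [ 0.38  0.44 -0.01  1.51  0.    1.2   1.82] t 25.35
```

servo_tool(motion=[[0, 0, 45, 0, 0, 0, -1], [0, 0, 45, 0, 0, 0, -1], [0, 0, 45, 0, 0, 0, -1], [0, 0, 45, 0, 0, 0, -1], [0, 0, 35, 0, 0, 0, -1], [0, 0, 12, 0, 0, -0.005, -1], [0, 0, 0, 0, 0, 0, -1], [0, 10, 0, 0, 0, 0, -1], [0, 8, 0, 0, 0, 0, -1], [0, 5, 0, 0, 0, 0, -1]])

```text
time_s: 26.35
ee_pos: [0.6019, -0.2375, 0.0485]
orientation: [0.056, 0.998, -0.0, 0.002]
ft_force: [0.1, 0.0, -0.3]
opening: 0.0002
gripper_force: 0.0
```

servo_tool(motion=[[0, 5, 0, 0, 0, 0, -1], [0, 5, 0, 0, 0, 0, -1], [0, 5, 0, 0, 0, 0, -1], [0, 5, 0, 0, 0, 0, -1], [0, 5, 0, 0, 0, 0, -1], [0, 5, 0, 0, 0, 0, -1]])

```text
time_s: 26.95
ee_pos: [0.6034, -0.2091, 0.0462]
orientation: [0.057, 0.998, -0.0, 0.0]
ft_force: [1.4, -2.9, 1.5]
opening: 0.0003
gripper_force: 1.1
```

servo_tool(motion=[[0, 6, 0, 0, 0, 0, -1], [0, 6, 0, 0, 0, 0, -1], [0, 6, 0, 0, 0, 0, -1], [0, 6, 0, 0, 0, 0, -1], [0, 6, 0, 0, 0, 0, -1], [0, 6, 0, 0, 0, 0, -1], [0, 6, 0, 0, 0, 0, -1], [0, 6, 0, 0, 0, 0, -1], [0, 6, 0, 0, 0, 0, -1], [0, 6, 0, 0, 0, 0, -1]])

```text
time_s: 27.95
ee_pos: [0.61, -0.1491, 0.0461]
orientation: [0.056, 0.998, 0.0, -0.0]
ft_force: [1.1, -1.8, 0.6]
opening: 0.0001
gripper_force: 1.1
```

servo_tool(motion=[[0, 4, 0, 0, 0, 0, -1], [0, 4, 0, 0, 0, 0, -1], [0, 4, 0, 0, 0, 0, -1], [0, 2, 0, 0, 0, 0, -1], [0, 0, 0, 0, 0, 0, -1]])

```text
time_s: 28.45
ee_pos: [0.6113, -0.1348, 0.046]
orientation: [0.056, 0.998, 0.0, -0.0]
ft_force: [-0.5, -0.4, -0.0]
opening: -0.0001
gripper_force: 0.0
```

servo_tool(motion=[[0, 3, 0, 0, 0, 0, -1], [0, 3, 0, 0, 0, 0, -1], [0, 2, 0, 0, 0, 0, -1], [0, 1, 0, 0, 0, 0, -1]])

```text
time_s: 28.85
ee_pos: [0.6116, -0.1302, 0.046]
orientation: [0.057, 0.998, -0.002, -0.001]
ft_force: [-0.5, -8.5, 0.0]
opening: -0.0003
gripper_force: 4.6
```

servo_tool(motion=[[0, 2, 0, 0, 0, 0, -1], [0, 0, 0, 0, 0, 0, -1], [0, 0, 0, 0, 0, 0, -1]])

```text
time_s: 29.15
ee_pos: [0.6117, -0.1302, 0.0461]
orientation: [0.058, 0.998, -0.003, -0.0]
ft_force: [-0.7, -11.6, -0.5]
opening: -0.0001
gripper_force: 5.4
```

servo_tool(motion=[[0, -6, 0, 0, 0, 0, -1], [0, -20, 0, 0, 0, 0, -1], [0, -14, -20, 0, 0, 0, -1], [0, 0, -45, 0, 0, 0, -1], [0, 0, -50, 0, 0, 0, -1], [0, 0, -50, 0, 0, 0, -1], [0, 0, -50, 0, 0, 0, -1], [0, 0, -45, 0, 0, 0, -1], [0, 0, 0, 0, 0, 0, -1]])

```text
time_s: 30.05
ee_pos: [0.6122, -0.164, 0.3145]
orientation: [0.056, 0.998, -0.0, 0.007]
ft_force: [0.6, -0.8, 0.4]
opening: -0.0002
gripper_force: 0.0
```

```bash
python3 - <<'E'
from h import *
np.set_printoptions(precision=4,suppress=True)
for c in("side","wrist","scene"):
  p=grab(c)
  for k in("treadle_pad","cart_small","cart_large","amber","carriage","push_face"):
    for d in models.find_in(p,k)[:2]:print(c,k,np.array(d["xyz"]),round(d["score"],2))
togo([.648,.16,.3],83.35)
E
```

```text
side treadle_pad [0.6401 0.1433 0.0711] 0.64
side cart_small [ 0.3573 -0.2768  0.0148] 0.76
side cart_small [ 0.5883 -0.0426  0.052 ] 0.74
side cart_large [0.3747 0.3126 0.0201] 0.95
side cart_large [ 0.646  -0.0576  0.0646] 0.76
side amber [ 0.7149 -0.1162  0.0756] 0.66
side carriage [ 0.614  -0.061   0.0226] 0.93
side carriage [ 0.4441 -0.0002  0.0056] 0.44
side push_face [ 0.6174 -0.0537  0.0235] 0.8
side push_face [0.6375 0.1403 0.0707] 0.47
wrist treadle_pad [0.6412 0.1328 0.0654] 0.67
wrist cart_small [ 0.5911 -0.0451  0.0577] 0.61
wrist cart_large [ 0.6489 -0.0536  0.0692] 0.82
wrist carriage [ 0.6166 -0.0619  0.0243] 0.92
wrist push_face [ 0.6166 -0.0564  0.0248] 0.9
scene treadle_pad [0.6449 0.1394 0.07  ] 0.67
scene cart_small [ 0.3608 -0.2813  0.0115] 0.74
scene cart_small [ 0.5985 -0.0432  0.0515] 0.54
scene cart_large [0.3865 0.3114 0.0217] 0.77
scene cart_large [ 0.6161 -0.0667  0.0224] 0.75
scene amber [ 0.7404 -0.1257  0.0703] 0.72
scene carriage [ 0.625  -0.061   0.0221] 0.55
scene push_face [ 0.6195 -0.0629  0.0266] 0.86
scene push_face [ 0.6568 -0.0583  0.0608] 0.65
pos [ 0.6083 -0.1645  0.3063] dxyz [ -2.9 326.9   6.3] rz 0.0032978682421750654 tilt fix [0.     0.0001 0.    ] q [ 0.23  0.37 -0.01  1.53  0.    1.24  1.68] t 31.1
```

servo_tool(motion=[[0, 30, 0, 0, 0, 0, -1], [0, 45, 0, 0, 0, 0, -1], [0, 45, 0, 0, 0, 0, -1], [0, 45, 0, 0, 0, 0, -1], [0, 45, 0, 0, 0, 0, -1], [0, 45, 0, 0, 0, 0, -1], [0, 45, 0, 0, 0, 0, -1], [-3, 27, 0, 0, 0, 0, -1], [0, 0, 0, 0, 0, 0, -1], [0, 0, 0, 0, 0, 0, -1]])

```text
time_s: 32.1
ee_pos: [0.648, 0.1608, 0.3059]
orientation: [0.055, 0.998, -0.0, -0.0]
ft_force: [-0.4, -1.3, 0.8]
opening: -0.0001
gripper_force: 0.0
```

servo_tool(motion=[[0, 0, 40, 0, 0, 0, -1], [0, 0, 45, 0, 0, 0, -1], [0, 0, 45, 0, 0, 0, -1], [0, 0, 45, 0, 0, 0, -1], [0, 0, 30, 0, 0, 0, -1], [0, 0, 0, 0, 0, 0, -1], [0, 0, 0, 0, 0, 0, -1]])

```text
time_s: 32.8
ee_pos: [0.6486, 0.1583, 0.1017]
orientation: [0.057, 0.998, -0.0, -0.0]
ft_force: [-0.1, -0.2, 0.5]
opening: 0.0003
gripper_force: 0.0
```

```bash
python3 - <<'E'
from h import *
togo([.648,.16,.076],83.35);print(sense()["ft_force"])
E
```

```text
pos [0.6486 0.1583 0.1017] dxyz [ 0.8  1.6 25.7] rz 0.0012114784815831356 tilt fix [-0.0009 -0.0001  0.    ] q [-0.2   0.64 -0.12  1.61  0.09  0.9   1.11] t 32.8
[-0.11541201 -0.21608016  0.54699288]
```

servo_tool(motion=[[0, 1, 15, 0, 0, 0, -1], [0, 0, 8, 0, 0, 0, -1], [0, 0, 5, 0, 0, 0, -1], [0, 0, 5, 0, 0, 0, -1], [0, 0, 5, 0, 0, 0, -1], [0, 0, 5, 0, 0, 0, -1], [0, 0, 5, 0, 0, 0, -1], [0, 0, 5, 0, 0, 0, -1], [0, 0, 0, 0, 0, 0, -1]])

```text
time_s: 33.7
ee_pos: [0.6494, 0.1643, 0.0495]
orientation: [0.055, 0.998, 0.002, 0.001]
ft_force: [-0.2, 4.2, 6.8]
opening: -0.0001
gripper_force: 3.2
```

servo_tool(motion=[[0, 0, 3, 0, 0, 0, -1], [0, 0, 2, 0, 0, 0, -1], [0, 0, 2, 0, 0, 0, -1], [0, 0, 0, 0, 0, 0, -1]])

```text
time_s: 34.1
ee_pos: [0.6495, 0.1646, 0.0426]
orientation: [0.055, 0.998, 0.002, 0.002]
ft_force: [0.5, 5.4, 8.8]
opening: 0.0001
gripper_force: 3.8
```

servo_tool(motion=[[0, 0, 2, 0, 0, 0, -1], [0, 0, 1, 0, 0, 0, -1], [0, 0, 0, 0, 0, 0, -1]])

```text
time_s: 34.4
ee_pos: [0.6496, 0.1646, 0.0417]
orientation: [0.055, 0.998, 0.002, 0.002]
ft_force: [-4.8, 4.4, 19.2]
opening: 0.0002
gripper_force: 9.7
```

servo_tool(motion=[[0, 0, 1, 0, 0, 0, -1], [0, 0, 0, 0, 0, 0, -1], [0, 0, 0, 0, 0, 0, -1], [0, 0, 0, 0, 0, 0, -1], [0, 0, 0, 0, 0, 0, -1]])

```text
time_s: 34.9
ee_pos: [0.6496, 0.1646, 0.0416]
orientation: [0.055, 0.998, 0.002, 0.002]
ft_force: [-6.3, 4.1, 24.3]
opening: 0.0
gripper_force: 12.3
```

servo_tool(motion=[[0, 0, -6, 0, 0, 0, -1], [0, 0, -8, 0, 0, 0, -1], [0, 0, -8, 0, 0, 0, -1], [0, 0, -10, 0, 0, 0, -1], [0, 0, -12, 0, 0, 0, -1], [0, 0, -30, 0, 0, 0, -1], [0, 0, -50, 0, 0, 0, -1], [0, 0, -50, 0, 0, 0, -1], [0, 0, -50, 0, 0, 0, -1], [0, 0, -30, 0, 0, 0, -1]])

```text
time_s: 35.9
ee_pos: [0.6489, 0.1614, 0.2958]
orientation: [0.056, 0.998, 0.001, 0.002]
ft_force: [0.4, 0.7, 0.2]
opening: 0.0002
gripper_force: 0.0
```

```bash
python3 - <<'E'
from h import *
np.set_printoptions(precision=4,suppress=True)
for c in("side","wrist","scene"):
  p=grab(c)
  for k in("treadle_pad","cart_small","cart_large","carriage"):
    for d in models.find_in(p,k)[:2]:print(c,k,np.array(d["xyz"]),round(d["score"],2))
togo([.609,-.1645,.3],83.35);print(sense()["ft_force"])
E
```

```text
side treadle_pad [0.6405 0.1433 0.0693] 0.88
side treadle_pad [ 0.6213 -0.059   0.0268] 0.67
side cart_small [ 0.3576 -0.2784  0.0119] 0.65
side cart_small [ 0.5895 -0.0363  0.0378] 0.62
side cart_large [0.3753 0.3126 0.0213] 0.84
side cart_large [ 0.6485 -0.0496  0.0462] 0.49
side carriage [ 0.6175 -0.0616  0.0217] 0.73
wrist treadle_pad [0.641  0.1287 0.0658] 0.73
wrist cart_small [0.5971 0.0129 0.0406] 0.81
wrist cart_large [0.6542 0.0145 0.05  ] 0.97
wrist carriage [0.6176 0.0022 0.025 ] 0.93
scene treadle_pad [0.6434 0.1383 0.071 ] 0.88
scene cart_small [ 0.3608 -0.28    0.0105] 0.76
scene cart_small [ 0.6135 -0.0633  0.0206] 0.22
scene cart_large [ 0.6545 -0.0593  0.0446] 0.57
scene cart_large [0.3851 0.3104 0.0206] 0.47
scene carriage [ 0.6223 -0.0584  0.0241] 0.8
scene carriage [0.7562 0.1448 0.0563] 0.51
pos [0.6482 0.1611 0.2909] dxyz [   2.3 -327.9   -9.1] rz 0.0033382999000006745 tilt fix [-0.0001 -0.0005  0.    ] q [-0.19  0.46 -0.13  1.44  0.06  1.25  1.13] t 36.65
[ 0.0847 -0.8364  0.5444]
```

```bash
python3 -c "
from h import *
print(env.job_done())"
```

```text
the job is handed in; nothing more can be done
None
```

The job is handed in at about 37 s of the 72 s limit. Both cartridges read at snapped-home height, the carriage was pushed against its stop, and the treadle is back up. I did not re-measure every bystander at the end. No verdict came back from the hand-in call.

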